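# Rack the pasta board and clamp the end stop

### The job

Take the grooved pasta paddle from its steel drying stand and stand it upright, handle up, in the board rack, between the white board and the sliding stop; set it down gently, do not drop it. Slide the stop up snug so that all three boards stand square against the rack's end wall with no gaps, then turn the clamp knob clockwise until it is tight to lock the stop there. Do not shove or knock over the tin, the bowl or the pepper mill.

Things in the scene. Friction and masses are not known exactly. Their poses are not given: they have to be found in the camera images.
- rack: Fixed wooden board rack on the counter, base 180 x 410 x 15 mm; origin under the base, at counter level (base spans y -200 to +210 mm, x -90 to +90 mm). Boards stand on the base's top (z 15 mm). Its y axis is the slide direction: the fixed end wall (150 wide, top at z 115 mm) stands at the -y end with its inner face at y = -180 mm; the sliding stop is on the +y side and moves to -y. An aluminium strip flush in the base runs along y; there are no side lips.
- stop (a joint): Travel of the sliding stop in m: 0 = fully open, stop face at rack y = +70 mm; grows as it slides towards the wall (face at rack y = 70 mm less the travel). It starts at 10 to 70 mm. With the three boards (30 + 20 + 26 mm) snug against the wall it reads 0.174. Sliding it takes 1.5 to 2.5 N, and up to about 9 N when it pushes all the boards.
- stop_face (a point): Middle of the stop's flat face that meets the boards, 60 mm above the counter; axes as the rack's (y points away from the wall). The face is an upright aluminium plate 120 mm wide (x), 10 mm thick, z 17 to 105 mm; behind it (+y) a grey carriage block 70 wide, 125 long, top at z 50 mm, carries the clamp knob.
- clamp (a joint): Angle of the clamp knob in rad: 0 = fully loose, grows clockwise seen from above, stops at 1.4 = fully tight. Starts loose at 0 to 0.3. From about 0.7 it begins to grip the rail and above 1.15 the stop is locked; it stays where it is left. Turning takes 0.12 to 0.2 N m. When loose, gripping the knob and moving it along the rack's y is a good way to slide the stop.
- clamp_grip (a point): Centre of the clamp knob's black bar (one end red), the point to grip, 81 mm above the counter, 95 mm behind the stop face (rack y = 165 mm less the travel). The bar is 66 long, 15 wide, 32 mm tall (z 65 to 97 mm) and turns about a vertical axis through this point. The point turns with the knob: x axis along the bar. At 0 rad the x axis stands 2.27 rad counter-clockwise from rack x, at 1.4 rad 0.87 rad. It moves along with the stop.
- paddle_center (a point): Half-way up (77.5 mm above the foot of) the loose light-wood grooved paddle, 155 mm high in all, 26 mm thick (y), 0.25 kg: a body 130 wide (x) and 100 mm tall, above it a handle 42 wide (x), 55 mm tall, same thickness, whose centre lies 50 mm above this point. z up along the handle. Starts upright in the drying stand. Both faces are alike.
- stand: Fixed low steel drying stand 170 x 90 mm; origin under its centre. The paddle stands loosely in a 36 mm wide groove along its x axis, groove floor 10 mm and rails 35 mm above the counter.
- dark_board: Loose dark wooden board 140 (x) x 30 (y) x 110 mm tall standing in the rack next to the wall; origin at the centre of its underside.
- white_board: Loose white plastic board 130 (x) x 20 (y) x 100 mm tall standing in the rack between the dark board and the stop; origin at the centre of its underside.
- tin: Bystander: closed whitish can with a lid 90 mm across, 95 mm high; origin at its underside.
- bowl: Bystander: blue bowl 130 mm across, 55 mm high; origin at its underside.
- mill: Bystander: dark wooden pepper mill 56 mm across, 150 mm high; origin at its underside.

How it is judged:
By the outcome, as a careful person would: the job done as asked, in the order asked, and still so for the second after the job is handed in, with the robot touching nothing.
It also fails if it takes over 48 s, if anything falls off the work surface, if the arm or the gripper's body presses on something with over 40 N, if the wrist force passes 120 N, or if a joint passes its speed limit or range.

### The arm

A 6-joint arm with a two-finger parallel gripper is mounted at the origin on the work surface. World frame = base frame: x ahead of the robot, y to its left, z up, the work surface at z = 0. Lengths are in m, angles in degrees, forces in N, time in s.
With the tool pointing down it reaches from about 0.3 to 0.75 m from the base axis. Payload 8.5 kg.
Tool frame: the origin (TCP) lies on the centre line of the jaws, within the pads' length; the fingertips stand 22 mm ahead of it and the grasp point (between the pads) lies 3 mm ahead of it (env.tip_reach is the distance from the TCP to the fingertips, in m); y points along the fingers, z is the direction in which the jaws open and shut, and the axes are right-handed (so a half turn about y gives the same grasp; the last joint's range is limited). The gripper opens to 85 mm and grips with 20 to 120 N. Pads are 22 mm wide; open, the fingers measure 114 mm over their backs; the gripper's body (76 mm by 85 mm) begins 54 mm behind the grasp point. The pads swing forward as they close: fully open they stand 13 mm farther back than shut.
Start: joints at [64.383, 21.807, 74.336, -0, 83.858, -12.336], TCP at [0.126, 0.535, 0.228] pointing down, gripper open.
Joint ranges: [-178.18, 178.18], [-50.72, 133.34], [12.68, 142.11], [-81.47, 261.47], [9.98, 163.14], [-165.26, 165.26]. Speed limits (degrees/s): [136.94, 136.94, 180, 180, 180, 180].

### API

Orientations are given as a 3x3 rotation matrix whose columns are the frame's x, y, z axes.
In Python, from rig import env, get_image gives the robot as it stands. The module is installed in compiled form; this text tells all that it offers.
- The arm moves only by the tool carry_out, never from a script. Its argument "targets" is a list that holds one entry, the list of rows, each a list of 7 numbers: the closure, from 0 (fully open) to 1 (shut), then the shift along the world's x, y, z in mm, then the turn, a rotation vector about the world's x, y, z in degrees. In form: [[[claw, dx, dy, dz, ax, ay, az], ...]]. A call has 1 to 20 rows; each row is the pose to reach, as a shift and turn from the pose commanded when the call began; what a row does not reach only later rows make up. A row lasts 1/12 s, in which the tool goes at most 41.7 mm and 7.16 degrees, less where a joint would pass 70% of its speed; a pose out of reach is approached as far as the arm can. A call with a gripper value outside its range is refused whole. The fingers move at their own pace and stop on an object; "squeeze" is the grip in N (left out, the last holds). Time passes only in rows, so rows that repeat a pose let the fingers close. It gives the time, the measured TCP pose, the force and the opening at its end, in the units of the state.
- env.observe(): the state, without advancing time (a new reading comes with each control period).
- get_image(name): name is "scene" or "top" or "wrist"; returns a dict with "img" (384x512x3 uint8, red, green, blue), "fx", "fy", "cx", "cy" (pixels), "rvec" (rotation vector, rad) and "tvec" (3), from world to camera coordinates, as OpenCV has them. Camera axes: x right, y down, z forward; pixel columns grow to the right and rows downward; lengths in m; the calibration is good to about 2 mm. A picture is of the moment at which its call begins. There is no depth.
- env.close_job(): hands the job in, once; it reports no verdict.
The state is a dict: "time_s": time; "q": joint angles; "qvel": joint speeds; "joint_efforts": joint torques, N m; "position": TCP position; "tool_rot": TCP orientation; "ft_force": force on the tool from outside, world axes, zero at the start; "wrist_torque": the same for the moment, N m; "grip_width": finger opening in m.
Only numpy, scipy, OpenCV 4.12 (cv2) and the standard library are available. Lean on these libraries where they do the work, as an engineer would, in place of code of your own. Each camera call takes 0.05 s, during which the arm holds its last target.

## Working session

There is one attempt and no reset: what is moved stays moved. The work goes in short steps, Python scripts to look and compute and a tool call to move; the robot and the scene stay as the last step left them, time stands still between calls to the robot, and variables do not carry over. Pictures are saved under pics/ and viewed, and the job is handed in when it is done.

Besides the shell and the picture viewer there is one more tool, called after ">>>" by a JSON object that holds its "name" and its "arguments", one argument or row to a line. carry_out: Moves the arm, as the interface text tells. Its arguments: {"type":"object","properties":{"targets":{"type":"array"},"squeeze":{"type":"number"}},"required":["targets"]}

```bash
mkdir -p pics; python3 - <<'E'
from rig import env,get_image
import cv2,numpy as np
s=env.observe()
for k,v in s.items(): print(k,np.round(v,4).tolist())
for n in("scene","top","wrist"):
    d=get_image(n); cv2.imwrite(f"pics/{n}0.png",d["img"][:,:,::-1]); print(n,d["fx"],d["cx"],d["cy"],d["rvec"],d["tvec"])
E
```

```text
time_s 0.0
q [64.3822, 21.8417, 74.3857, 0.0012, 83.858, -12.336]
qvel [-0.0057, -0.1274, -0.0711, 0.0285, 0.0364, 0.0678]
joint_efforts [0.0012, -44.8472, -23.128, -0.0001, 0.0048, -0.0]
position [0.1262, 0.535, 0.2274]
tool_rot [[0.9733, -0.0007, 0.2297], [-0.2297, -0.0013, 0.9733], [-0.0003, -1.0, -0.0015]]
ft_force [0.1719, 0.5449, -0.1108]
wrist_torque [0.0178, 0.0568, -0.018]
grip_width 0.0856
scene 440.30460775654944 254.7307028848399 196.072613370201 [ 0.9925601   2.65773116 -0.76247009] [ 0.48511759 -0.22207011  1.34162646]
top 473.85591153317165 255.62723644172516 194.59050404876788 [ 2.20196128 -2.1409435   0.09990674] [-0.06368138  0.55662628  1.41581074]
wrist 296.2921795289725 253.43608039078973 192.1557341573988 [-2.29116314 -1.81539058 -0.24135723] [-0.54879963 -0.03491357  0.37891741]
```

View pics/scene0.png

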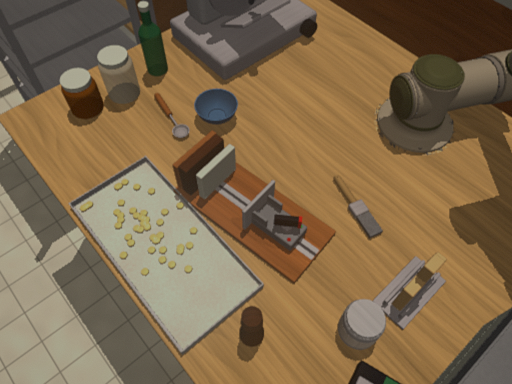

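View pics/top0.png

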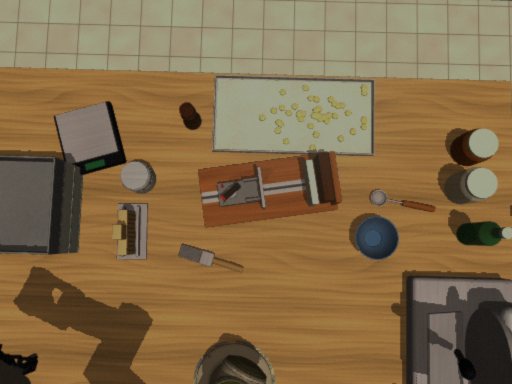

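View pics/wrist0.png

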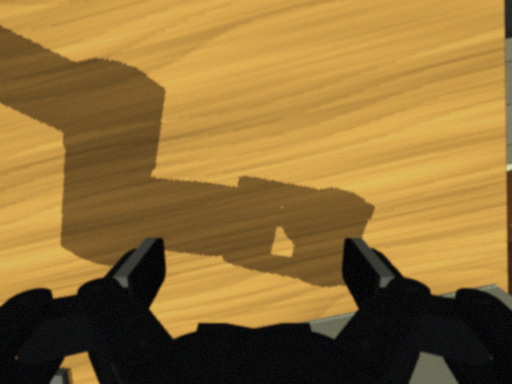

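Scene: the rack is in the middle of the top view, with the wall at its right (330,178), the white board at (312,183), the stop at (262,188) and the knob at (230,190). The stand with the paddle is at (130,232) and the tin at (137,176). Next I'll enlarge these regions.

```bash
cat > h.py <<'E'
import numpy as np,cv2
from rig import env,get_image
class Cam:
    def __init__(s,n):
        d=get_image(n); s.img=d["img"][:,:,::-1].copy(); s.K=np.array([[d["fx"],0,d["cx"]],[0,d["fy"],d["cy"]],[0,0,1.]])
        s.R=cv2.Rodrigues(np.array(d["rvec"],float))[0]; s.t=np.array(d["tvec"],float).ravel(); s.C=-s.R.T@s.t
    def ray(s,u,v):
        r=s.R.T@np.linalg.inv(s.K)@[u,v,1.]; return r/np.linalg.norm(r)
    def onz(s,u,v,z):
        r=s.ray(u,v); return s.C+r*(z-s.C[2])/r[2]
    def proj(s,p):
        p=np.atleast_2d(p); q=(p@s.R.T+s.t)@s.K.T; return q[:,:2]/q[:,2:]
def tri(a,pa,b,pb):
    ra,rb=a.ray(*pa),b.ray(*pb); M=np.c_[ra,-rb]; l=np.linalg.lstsq(M,b.C-a.C,rcond=None)[0]
    A,B=a.C+l[0]*ra,b.C+l[1]*rb; return (A+B)/2,np.linalg.norm(A-B)
def crop(c,x0,y0,x1,y1,k,fn):
    cv2.imwrite(fn,cv2.resize(c.img[y0:y1,x0:x1],None,fx=k,fy=k,interpolation=cv2.INTER_CUBIC))
E
python3 - <<'E'
from h import *
t=Cam("top");s=Cam("scene")
crop(t,190,140,350,235,5,"pics/t_rack.png");crop(t,90,150,170,270,5,"pics/t_pad.png")
crop(s,165,125,345,285,4,"pics/s_rack.png");crop(s,325,235,465,365,5,"pics/s_pad.png")
E
```

```text
(no output)
```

View pics/t_rack.png

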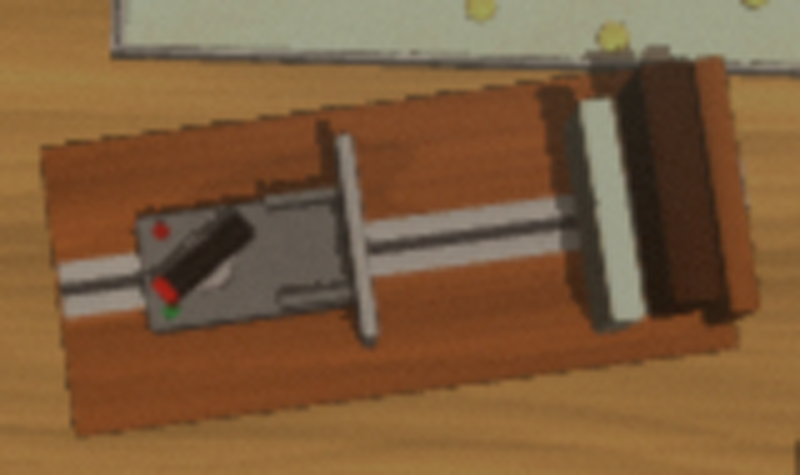

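View pics/t_pad.png

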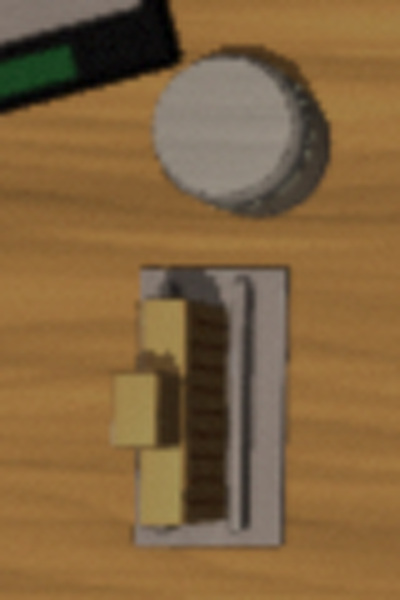

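View pics/s_rack.png

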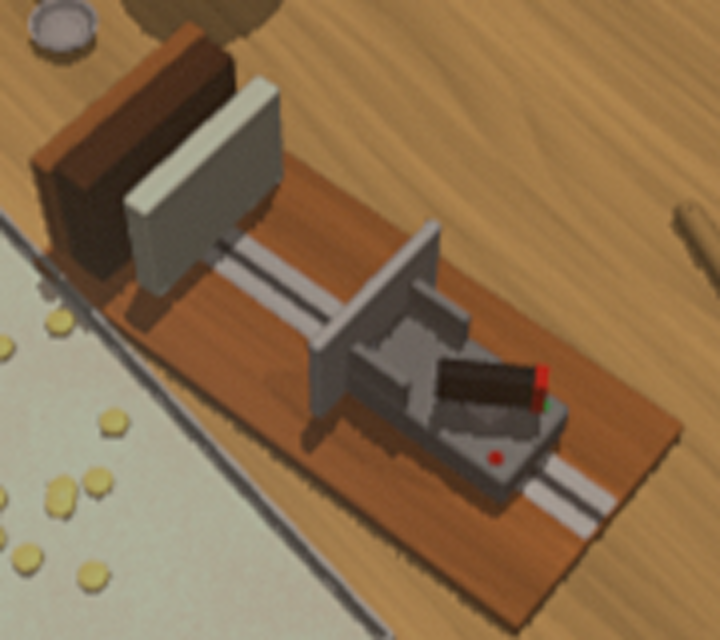

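View pics/s_pad.png

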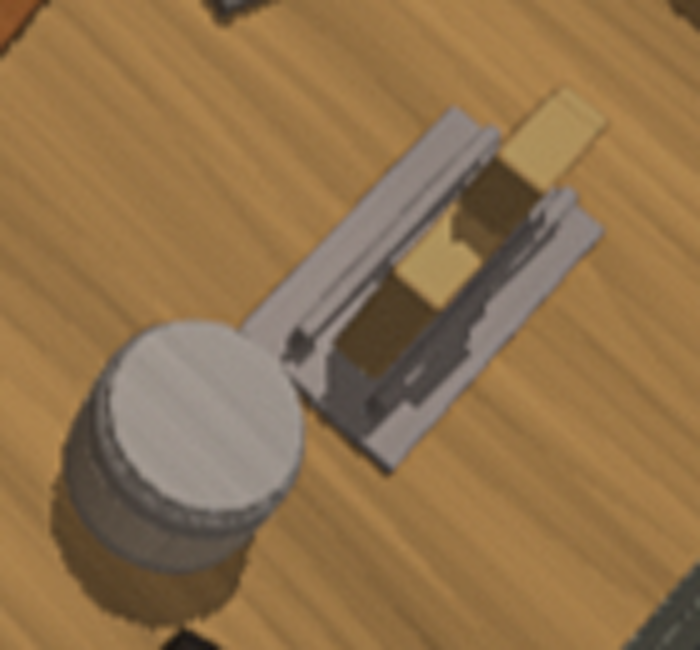

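```bash
cat > m.py <<'E'
from h import *
t=Cam("top");s=Cam("scene")
def T(u,v,z): return t.onz(190+u/5-.4,140+v/5-.4,z)   # rack crop of top
def P(u,v,z): return t.onz(90+u/5-.4,150+v/5-.4,z)
def S(u,v,z): return s.onz(165+u/4-.375,125+v/4-.375,z)
def Q(u,v,z): return s.onz(325+u/5-.4,235+v/5-.4,z)
f=lambda n,*a: print(n,*[np.round(x*1000,1) for x in a])
f("base T",T(40,147,.015),T(78,435,.015),T(738,348,.015)); f("base S",S(681,428,.015),S(518,628,.015))
a,b,c=T(40,147,.015),T(78,435,.015),T(738,348,.015)
print("lens",np.linalg.norm(a-b),np.linalg.norm(b-c))
yv=(b-c)[:2]/np.linalg.norm((b-c)[:2]); print("yaw y-axis",np.degrees(np.arctan2(-yv[0],yv[1])), np.degrees(np.arctan2(*(a-b)[[1,0]][:2])))
f("stop top T",T(342,133,.105),T(371,340,.105)); f("stop top S",S(433,222,.105),S(316,347,.105))
f("knob T",T(172,295,.097),T(242,220,.097))
f("white T",T(597,100,.115),T(625,322,.115)); f("white S",S(270,84,.115),S(137,203,.115))
f("dark T",T(668,62,.125),T(690,308,.125))
f("handle T",P(114,374,.165),P(158,373,.165),P(156,446,.165),P(110,446,.165))
f("body T",P(142,299,.110),P(188,299,.110),P(185,525,.110),P(138,525,.110))
f("stand T",P(140,268,.005),P(290,266,.005),P(284,546,.005),P(134,546,.005))
f("handle S",Q(565,90,.165),Q(607,122,.165))
f("tin T",P(225,128,.095)); f("tin S",Q(205,415,.095))
E
python3 m.py
```

```text
base T [633.5 133.1  15. ] [457.  102.9  15. ] [ 521.4 -298.6   15. ]
base S [462.  102.3  15. ] [633.9 131.2  15. ]
lens 0.17906782885793543 0.406622502098069
yaw y-axis 9.115427493381617 9.710739425502913
stop top T [633.4 -52.9 105. ] [513.9 -72.8 105. ]
stop top S [519.2 -75.7 105. ] [632.7 -54.7 105. ]
knob T [537.3  42.8  97. ] [582.1   3.7  97. ]
white T [ 655.1 -198.9  115. ] [ 527.6 -217.1  115. ]
white S [ 531.2 -220.   115. ] [ 653.5 -201.2  115. ]
dark T [ 676.5 -238.   125. ] [ 535.8 -252.5  125. ]
handle T [452.2 340.6 165. ] [453.4 316.5 165. ] [413.7 315.5 165. ] [413.  340.5 165. ]
body T [496.7 343.7 110. ] [497.5 317.4 110. ] [369.3 312.2 110. ] [368.6 338.9 110. ]
stand T [521.6 376.9   5. ] [525.5 284.4   5. ] [354.2 279.6   5. ] [351.6 371.1   5. ]
handle S [409.8 316.9 165. ] [408.6 337.4 165. ]
tin T [598.5 305.4  95. ]
tin S [602.2 305.1  95. ]
```

Measured: the rack origin is at about (580,-89.5) mm with 9.3° yaw. The stop face is at rack y +21 (travel 49 mm) and the knob at about 0 rad. The paddle centre is at (433,328), yaw 2.1°. Lengths agree with the given sizes. I'll move above the paddle.

>>> {"name": "carry_out", "arguments": {
  "targets": [
    [[0,25,-17,2,0,0,1],[0,55,-37,4,0,0,3],[0,85,-57,6,0,0,5],[0,115,-77,8,0,0,7],[0,145,-97,10,0,0,9],[0,175,-117,12,0,0,11],[0,205,-137,12,0,0,13],[0,235,-157,12,0,0,15],[0,265,-177,12,0,0,15.4],[0,290,-195,12,0,0,15.4],[0,307,-207,12,0,0,15.4],[0,307,-207,12,0,0,15.4],[0,307,-207,12,0,0,15.4],[0,307,-207,12,0,0,15.4]]
  ],
  "squeeze": 40
}}

```text
time_s: 1.52
position: [0.4328, 0.3286, 0.24]
tool_rot: [[0.999, -0.0, -0.037], [0.037, 0.0, 0.999], [-0.0, -1.0, 0.0]]
ft_force: [0.7, 0.3, 0.2]
grip_width: 0.0856
```

```bash
python3 - <<'E'
from h import *
w=Cam("wrist");cv2.imwrite("pics/w1.png",w.img)
print(env.observe()["position"],env.observe()["ft_force"])
print(w.proj(np.array([[.433+a,.328+b,.165] for a in(-.021,.021) for b in (-.013,.013)])))
E
```

```text
[0.4325664  0.3288162  0.24009986] [-0.11032993  0.76331694  0.15961885]
[[237.62052362 172.94581256]
 [271.6792552  174.21829182]
 [236.34984675 224.49469869]
 [268.82868113 225.64767702]]
```

View pics/w1.png

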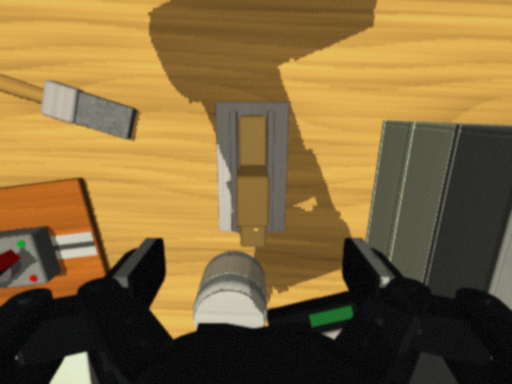

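The wrist view shows the handle top where predicted: columns 238-268, rows 172-226. Next: descend, grip and lift a little.

>>> {"name": "carry_out", "arguments": {
  "targets": [
    [[0,0,0,-15,0,0,0],[0,0,0,-35,0,0,0],[0,0,0,-55,0,0,0],[0,0,0,-75,0,0,0],[0,0,0,-90,0,0,0],[0,0,0,-98,0,0,0],[0,0,0,-101,0,0,0],[0,0,0,-101,0,0,0],[1,0,0,-101,0,0,0],[1,0,0,-101,0,0,0],[1,0,0,-101,0,0,0],[1,0,0,-101,0,0,0],[1,0,0,-101,0,0,0],[1,0,0,-101,0,0,0],[1,0,0,-101,0,0,0],[1,0,0,-101,0,0,0]]
  ],
  "squeeze": 40
}}

```text
time_s: 2.9
position: [0.4336, 0.3283, 0.1395]
tool_rot: [[0.999, 0.001, -0.037], [0.037, 0.0, 0.999], [0.001, -1.0, 0.0]]
ft_force: [-0.2, -0.6, 5.4]
grip_width: 0.0252
```

```bash
python3 - <<'E'
from h import *
w=Cam("wrist");cv2.imwrite("pics/w2.png",w.img)
print(env.observe()["position"],env.observe()["ft_force"])
E
```

```text
[0.43362646 0.32833456 0.13950663] [-0.07558486 -0.24150813  5.35405505]
```

View pics/w2.png

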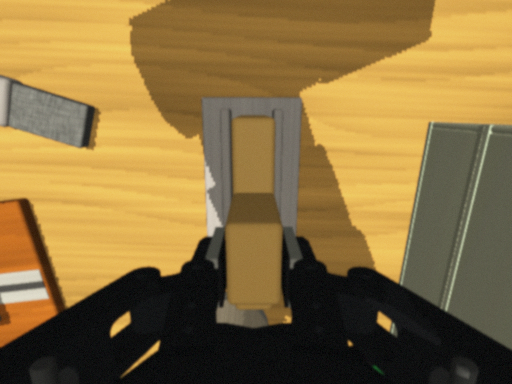

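The grip is good: 25.2 mm opening on the 26 mm handle. Lift to foot height of about 160 mm and carry over.

>>> {"name": "carry_out", "arguments": {
  "targets": [
    [[1,0,0,8,0,0,0],[1,0,0,25,0,0,0],[1,0,0,45,0,0,0],[1,0,0,70,0,0,0],[1,0,0,95,0,0,0],[1,0,0,120,0,0,0],[1,0,0,140,0,0,0],[1,0,0,150,0,0,0],[1,5,-15,150,0,0,0],[1,15,-45,150,0,0,0.5],[1,26,-80,150,0,0,1],[1,38,-115,150,0,0,2],[1,50,-150,150,0,0,3],[1,61,-185,150,0,0,4],[1,73,-220,150,0,0,5],[1,84,-255,150,0,0,6],[1,96,-290,150,0,0,7],[1,107,-325,150,0,0,7.2],[1,119,-360,150,0,0,7.2],[1,130,-395,150,0,0,7.2]]
  ]
}}

```text
time_s: 4.62
position: [0.5633, -0.0684, 0.2887]
tool_rot: [[0.987, -0.001, -0.162], [0.162, 0.001, 0.987], [-0.001, -1.0, 0.001]]
ft_force: [1.2, -0.0, -3.7]
grip_width: 0.0256
```

>>> {"name": "carry_out", "arguments": {
  "targets": [
    [[1,9,-27,0,0,0,0],[1,17,-50,0,0,0,0],[1,23,-68,0,0,0,0],[1,26,-77,0,0,0,0],[1,26,-77,0,0,0,0],[1,26,-77,0,0,0,0],[1,26,-77,0,0,0,0]]
  ]
}}

```text
time_s: 5.2
position: [0.589, -0.1424, 0.2892]
tool_rot: [[0.987, -0.0, -0.163], [0.163, 0.001, 0.987], [-0.0, -1.0, 0.001]]
ft_force: [-0.2, 0.4, -3.0]
grip_width: 0.0252
```

```bash
python3 - <<'E'
from h import *
s=Cam("scene");t=Cam("top");w=Cam("wrist");cv2.imwrite("pics/w3.png",w.img)
crop(s,165,60,345,285,2.6,"pics/s3.png");crop(t,190,120,390,250,4,"pics/t3.png")
o=env.observe();print(o["position"],o["ft_force"],o["grip_width"],o["time_s"])
E
```

```text
[ 0.58915686 -0.14260346  0.28939019] [-0.12218226  0.24007574 -3.33429008] 0.025279860186563138 5.35
```

View pics/s3.png

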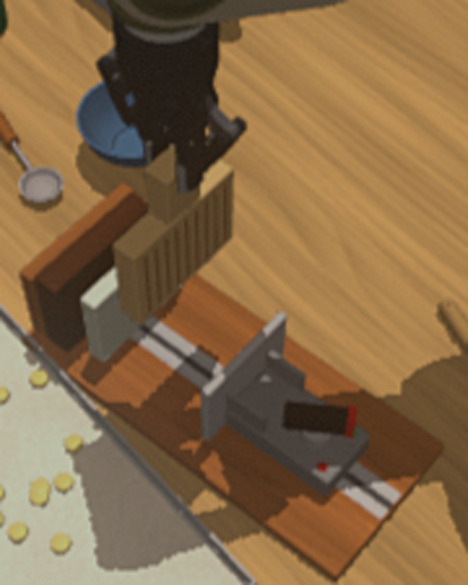

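View pics/t3.png

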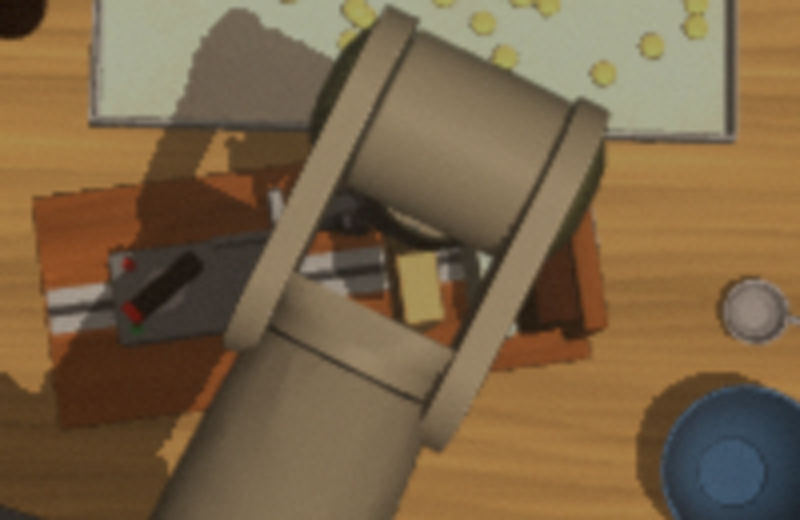

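View pics/w3.png

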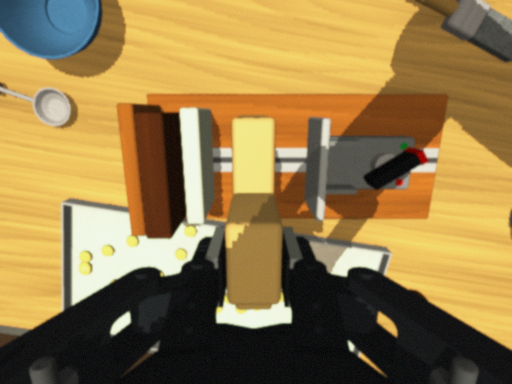

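All views show the paddle upright, parallel to the white board and clear of both it and the stop. In the wrist view the body spans columns 233-273, the white board ends at 212 and the stop starts at 307. Lowering, with the last part slow.

>>> {"name": "carry_out", "arguments": {
  "targets": [
    [[1,0,0,-12,0,0,0],[1,0,0,-30,0,0,0],[1,0,0,-50,0,0,0],[1,0,0,-70,0,0,0],[1,0,0,-90,0,0,0],[1,0,0,-108,0,0,0],[1,0,0,-122,0,0,0],[1,0,0,-132,0,0,0],[1,0,0,-138,0,0,0],[1,0,0,-140,0,0,0],[1,0,0,-140,0,0,0],[1,0,0,-140,0,0,0]]
  ]
}}

```text
time_s: 6.35
position: [0.5897, -0.1438, 0.1499]
tool_rot: [[0.987, 0.001, -0.162], [0.162, -0.001, 0.987], [0.001, -1.0, -0.001]]
ft_force: [0.5, 0.1, -3.4]
grip_width: 0.0253
```

>>> {"name": "carry_out", "arguments": {
  "targets": [
    [[1,0,0,-1,0,0,0],[1,0,0,-2,0,0,0],[1,0,0,-3,0,0,0],[1,0,0,-3,0,0,0]]
  ]
}}

```text
time_s: 6.68
position: [0.5893, -0.1437, 0.146]
tool_rot: [[0.987, -0.0, -0.162], [0.162, 0.0, 0.987], [-0.0, -1.0, 0.0]]
ft_force: [0.3, -0.2, -2.4]
grip_width: 0.0252
```

>>> {"name": "carry_out", "arguments": {
  "targets": [
    [[1,0,0,-0.7,0,0,0],[1,0,0,-1.3,0,0,0],[1,0,0,-1.3,0,0,0],[1,0,0,-1.3,0,0,0]]
  ]
}}

```text
time_s: 7.02
position: [0.5893, -0.1437, 0.1447]
tool_rot: [[0.987, -0.0, -0.162], [0.162, 0.0, 0.987], [-0.0, -1.0, 0.0]]
ft_force: [-0.0, 1.0, -3.3]
grip_width: 0.0251
```

>>> {"name": "carry_out", "arguments": {
  "targets": [
    [[1,0,0,-0.7,0,0,0],[1,0,0,-1.4,0,0,0],[1,0,0,-1.4,0,0,0]]
  ]
}}

```text
time_s: 7.27
position: [0.5895, -0.1439, 0.1445]
tool_rot: [[0.987, 0.001, -0.162], [0.162, -0.001, 0.987], [0.001, -1.0, -0.001]]
ft_force: [-2.2, 0.5, 4.9]
grip_width: 0.0251
```

Contact at z 144.5, as predicted (about 8 N change). Release and retreat.

>>> {"name": "carry_out", "arguments": {
  "targets": [
    [[0.6,0,0,0.5,0,0,0],[0.4,0,0,0.5,0,0,0],[0,0,0,0.5,0,0,0],[0,0,0,0.5,0,0,0],[0,0,0,0.5,0,0,0],[0,0,0,0.5,0,0,0],[0,0,0,0.5,0,0,0],[0,0,0,8,0,0,0],[0,0,0,25,0,0,0],[0,0,0,50,0,0,0],[0,0,0,80,0,0,0],[0,-5,25,105,0,0,0],[0,-10,55,110,0,0,0],[0,-15,85,110,0,0,0],[0,-20,115,110,0,0,0],[0,-25,142,110,0,0,0],[0,-29,160,110,0,0,0],[0,-30,167,110,0,0,0],[0,-30,167,110,0,0,0],[0,-30,167,110,0,0,0]]
  ]
}}

```text
time_s: 8.93
position: [0.5596, 0.0227, 0.2536]
tool_rot: [[0.987, 0.0, -0.162], [0.162, -0.0, 0.987], [0.0, -1.0, -0.001]]
ft_force: [-0.1, 0.2, 0.1]
grip_width: 0.0855
```

```bash
python3 - <<'E'
from h import *
s=Cam("scene");t=Cam("top");w=Cam("wrist");cv2.imwrite("pics/w4.png",w.img)
crop(s,165,60,345,285,2.6,"pics/s4.png");crop(t,190,120,390,250,4,"pics/t4.png")
o=env.observe();print(o["position"],o["ft_force"],o["grip_width"],o["time_s"],o["q"])
E
```

```text
[0.55964354 0.02208046 0.25321671] [-0.29230543 -0.13068078  1.15604969] 0.08566004579158452 9.0833 [-9.84522365e+00  2.19076154e+01  6.99632280e+01 -1.16098275e-02
  8.81340023e+01 -1.09080039e+02]
```

View pics/s4.png

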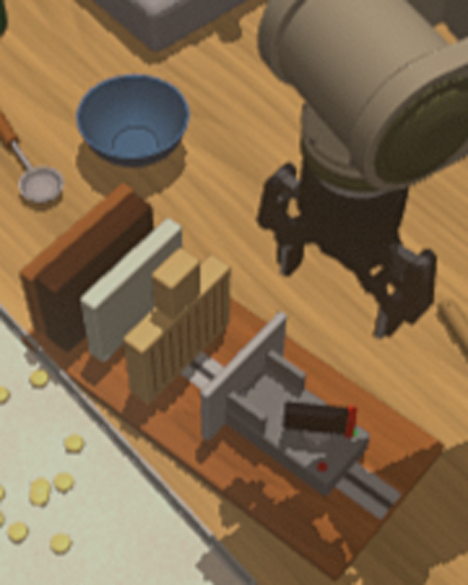

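View pics/w4.png

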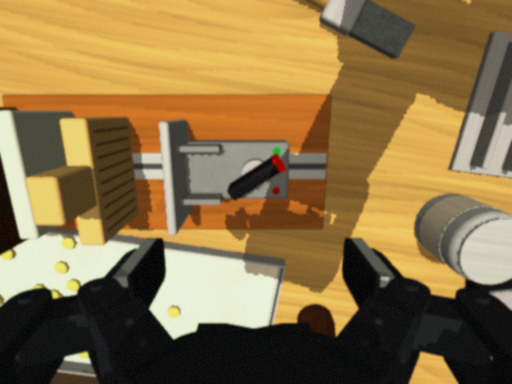

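The paddle stands upright in the gap. In the wrist view the knob bar runs from (231,190) to its red end at (283,163). Refine the knob pose.

```bash
python3 - <<'E'
from h import *
w=Cam("wrist")
hsv=cv2.cvtColor(w.img,cv2.COLOR_BGR2HSV)
m=np.zeros(w.img.shape[:2],np.uint8); roi=(slice(140,210),slice(215,300))
dark=(hsv[...,2]<45).astype(np.uint8); red=((hsv[...,1]>180)&((hsv[...,0]<6)|(hsv[...,0]>174))&(hsv[...,2]>80)).astype(np.uint8)
m[roi]=(dark|red)[roi]
n,l,st,c=cv2.connectedComponentsWithStats(m);k=1+np.argmax(st[1:,4]);print(st[k])
pts=np.argwhere(l==k)[:,::-1].astype(np.float32);r=cv2.minAreaRect(pts);print(r)
b=cv2.boxPoints(r);W=np.array([w.onz(*p,.09) for p in b]);print(np.round(W*1e3,1));print("c",np.round(W.mean(0)*1e3,1))
for i in range(4):
    d=W[(i+1)%4]-W[i];print(np.linalg.norm(d)*1e3,np.degrees(np.arctan2(d[1],d[0])))
crop(w,215,140,300,210,8,"pics/w4k.png")
E
```

```text
[229 155  57  44 958]
((255.30552673339844, 177.02456665039062), (17.671859741210938, 61.234588623046875), 58.84069061279297)
[[574.8  -7.7  90. ]
 [532.1  41.8  90. ]
 [546.3  54.3  90. ]
 [590.1   4.5  90. ]]
c [560.8  23.2  90. ]
65.3972092749278 130.7939776454307
18.951566213003993 41.292752192982654
66.31164388557438 -48.727216075932354
19.519295739181164 -141.39967732921207
```

View pics/w4k.png

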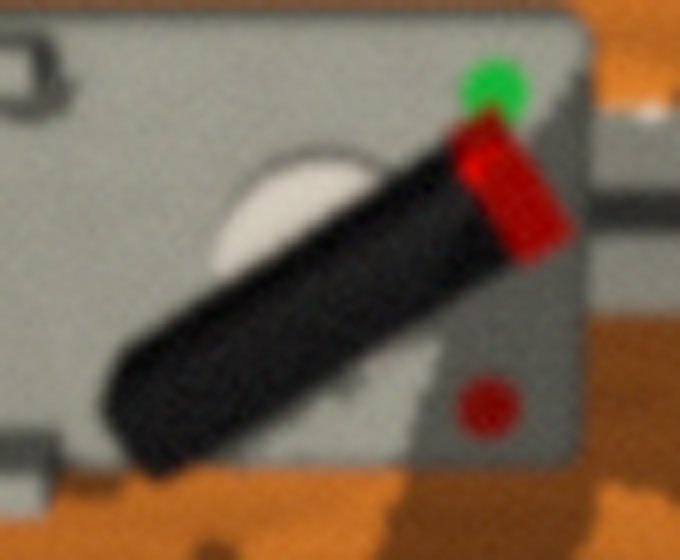

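The knob bar is at world 130.5° (rack 2.11 rad, clamp about 0.16), centre (560.5,23). Jaws need turning by -58.8°.

>>> {"name": "carry_out", "arguments": {
  "targets": [
    [[0.45,1.5,0,-5,0,0,-5],[0.45,1.5,0,-15,0,0,-12],[0.45,1.5,0,-25,0,0,-19],[0.45,1.5,0,-40,0,0,-26],[0.45,1.5,0,-55,0,0,-33],[0.45,1.5,0,-70,0,0,-40],[0.45,1.5,0,-80,0,0,-47],[0.45,1.5,0,-90,0,0,-53],[0.45,1.5,0,-100,0,0,-58],[0.45,1.5,0,-108,0,0,-58.8],[0.45,1.5,0,-110,0,0,-58.8],[0.45,1.5,0,-110,0,0,-58.8],[0.45,1.5,0,-110,0,0,-58.8]]
  ]
}}

```text
time_s: 10.22
position: [0.5611, 0.023, 0.1437]
tool_rot: [[0.651, 0.001, 0.759], [-0.759, -0.0, 0.651], [0.0, -1.0, 0.0]]
ft_force: [0.7, 0.1, 0.2]
grip_width: 0.0467
```

```bash
python3 - <<'E'
from h import *
w=Cam("wrist");cv2.imwrite("pics/w5.png",w.img)
o=env.observe();print(o["position"],o["ft_force"],o["grip_width"],o["time_s"])
E
```

```text
[0.56117144 0.02308199 0.14389136] [-0.20977193 -0.76419869 -0.57343886] 0.04735701700152568 10.2667
```

View pics/w5.png

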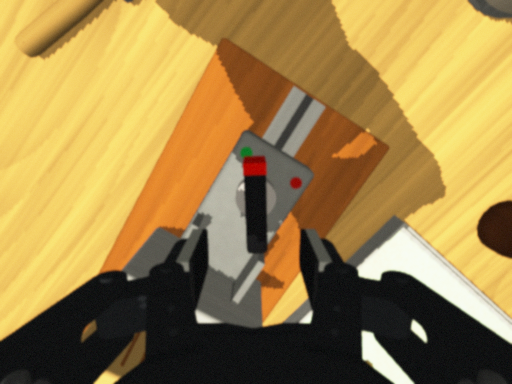

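The bar is aligned and centred between the jaws, vertical near column 256. Descend and grip.

>>> {"name": "carry_out", "arguments": {
  "targets": [
    [[0.45,0,0,-10,0,0,0],[0.45,0,0,-25,0,0,0],[0.45,0,0,-40,0,0,0],[0.45,0,0,-52,0,0,0],[0.45,0,0,-58,0,0,0],[0.45,0,0,-59,0,0,0],[0.45,0,0,-59,0,0,0],[1,0,0,-59,0,0,0],[1,0,0,-59,0,0,0],[1,0,0,-59,0,0,0],[1,0,0,-59,0,0,0],[1,0,0,-59,0,0,0],[1,0,0,-59,0,0,0]]
  ],
  "squeeze": 60
}}

```text
time_s: 11.35
position: [0.5621, 0.0233, 0.0853]
tool_rot: [[0.65, 0.004, 0.76], [-0.76, -0.0, 0.65], [0.003, -1.0, 0.003]]
ft_force: [5.5, 0.9, 5.5]
grip_width: 0.0131
```

>>> {"name": "carry_out", "arguments": {
  "targets": [
    [[1,0.6,-4,0,0,0,0],[1,1.6,-10,0,0,0,0],[1,3.2,-20,0,0,0,0],[1,4.8,-30,0,0,0,0],[1,6.4,-39.5,0,0,0,0],[1,8,-49.5,0,0,0,0],[1,9,-55.5,0,0,0,0],[1,9.7,-59.5,0,0,0,0],[1,10.3,-63.2,0,0,0,0],[1,11,-67,0,0,0,0],[1,11.7,-71,0,0,0,0],[1,12.3,-75,0,0,0,0],[1,13,-79,0,0,0,0],[1,13.6,-83,0,0,0,0],[1,14.3,-87,0,0,0,0],[1,15,-91.5,0,0,0,0],[1,15.7,-96,0,0,0,0],[1,16.4,-100,0,0,0,0],[1,16.4,-100,0,0,0,0]]
  ]
}}

```text
time_s: 12.93
position: [0.5785, -0.0771, 0.0853]
tool_rot: [[0.649, 0.004, 0.76], [-0.76, -0.0, 0.649], [0.003, -1.0, 0.002]]
ft_force: [4.7, 0.8, 5.4]
grip_width: 0.0132
```

```bash
python3 - <<'E'
from h import *
s=Cam("scene");t=Cam("top")
crop(s,165,100,345,285,3.2,"pics/s6.png");crop(t,190,120,390,250,4,"pics/t6.png")
o=env.observe();print(o["position"],o["ft_force"],o["grip_width"],o["time_s"])
E
```

```text
[ 0.57849561 -0.07715018  0.08532862] [ 6.15496336 -0.42885884  4.04455574] 0.01269330143363294 13.0333
```

View pics/s6.png

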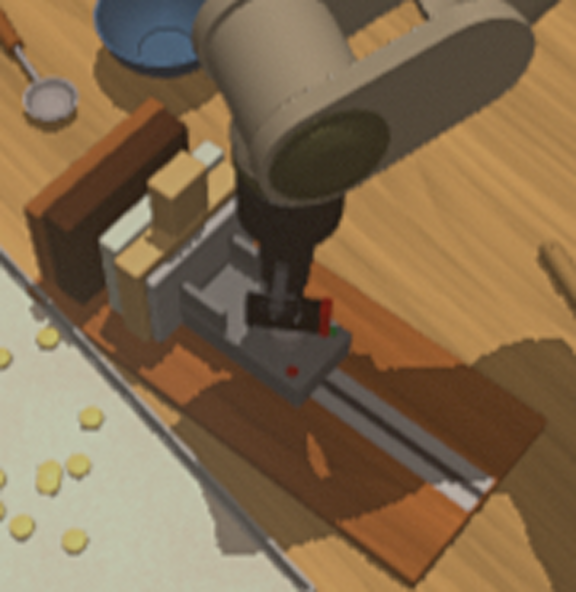

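View pics/t6.png

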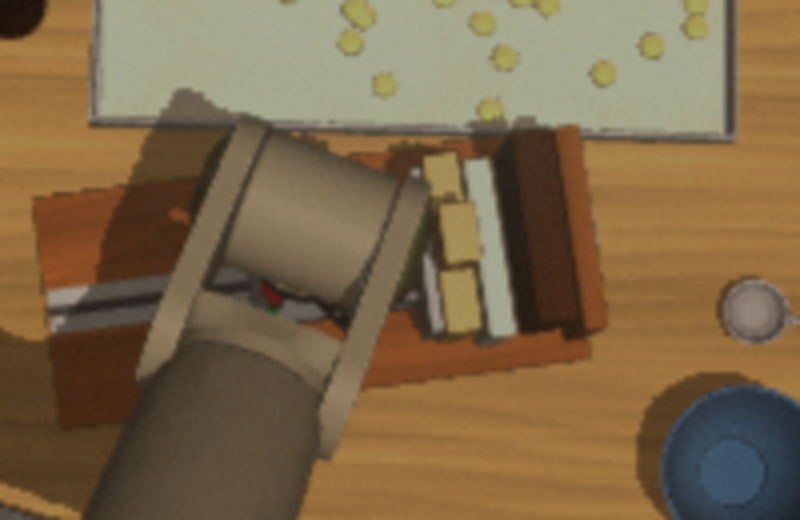

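All stand upright and the stack is moving together, with the white-dark gap remaining. About 20 mm to go; continue slowly.

>>> {"name": "carry_out", "arguments": {
  "targets": [
    [[1,0.5,-2.5,0,0,0,0],[1,0.9,-5.5,0,0,0,0],[1,1.4,-8.5,0,0,0,0],[1,1.9,-11.5,0,0,0,0],[1,2.3,-14,0,0,0,0],[1,2.7,-16.5,0,0,0,0],[1,2.7,-16.5,0,0,0,0]]
  ]
}}

```text
time_s: 13.62
position: [0.5811, -0.093, 0.0853]
tool_rot: [[0.65, 0.003, 0.76], [-0.76, 0.0, 0.65], [0.002, -1.0, 0.003]]
ft_force: [5.4, 3.5, 5.8]
grip_width: 0.0127
```

>>> {"name": "carry_out", "arguments": {
  "targets": [
    [[1,0.2,-1,0,0,0,0],[1,0.3,-2,0,0,0,0],[1,0.3,-2,0,0,0,0]]
  ]
}}

```text
time_s: 13.87
position: [0.5813, -0.0947, 0.0853]
tool_rot: [[0.65, 0.003, 0.76], [-0.76, 0.001, 0.65], [0.002, -1.0, 0.003]]
ft_force: [5.5, 4.4, 5.9]
grip_width: 0.0129
```

>>> {"name": "carry_out", "arguments": {
  "targets": [
    [[1,0.2,-1,0,0,0,0],[1,0.3,-2,0,0,0,0],[1,0.3,-2,0,0,0,0]]
  ]
}}

```text
time_s: 14.12
position: [0.5816, -0.0964, 0.0853]
tool_rot: [[0.65, 0.003, 0.76], [-0.76, 0.001, 0.65], [0.001, -1.0, 0.003]]
ft_force: [4.5, 6.2, 6.2]
grip_width: 0.0128
```

>>> {"name": "carry_out", "arguments": {
  "targets": [
    [[1,0.2,-1,0,0,0,0],[1,0.3,-2,0,0,0,0],[1,0.3,-2,0,0,0,0]]
  ]
}}

```text
time_s: 14.37
position: [0.5819, -0.0983, 0.0853]
tool_rot: [[0.65, 0.003, 0.76], [-0.76, 0.001, 0.65], [0.001, -1.0, 0.003]]
ft_force: [5.7, 5.5, 6.4]
grip_width: 0.0128
```

>>> {"name": "carry_out", "arguments": {
  "targets": [
    [[1,0.2,-1,0,0,0,0],[1,0.3,-2,0,0,0,0],[1,0.3,-2,0,0,0,0]]
  ]
}}

```text
time_s: 14.62
position: [0.5819, -0.0987, 0.0853]
tool_rot: [[0.65, 0.003, 0.76], [-0.76, 0.004, 0.65], [-0.002, -1.0, 0.005]]
ft_force: [4.4, 13.8, 8.9]
grip_width: 0.0131
```

>>> {"name": "carry_out", "arguments": {
  "targets": [
    [[1,0.2,-1,0,0,0,0],[1,0.2,-1,0,0,0,0],[1,0.2,-1,0,0,0,0]]
  ]
}}

```text
time_s: 14.87
position: [0.582, -0.0988, 0.0853]
tool_rot: [[0.65, 0.002, 0.76], [-0.76, 0.005, 0.65], [-0.003, -1.0, 0.005]]
ft_force: [4.9, 17.0, 8.8]
grip_width: 0.013
```

```bash
python3 - <<'E'
from h import *
s=Cam("scene");t=Cam("top")
crop(s,165,100,285,220,5,"pics/s7.png");crop(t,270,140,350,230,6,"pics/t7.png")
o=env.observe();print(o["position"],o["ft_force"],o["grip_width"],o["time_s"])
E
```

```text
[ 0.58195786 -0.09883377  0.0852976 ] [ 4.9384308  17.67999563  9.08248361] 0.013096793166944204 14.9667
```

View pics/s7.png

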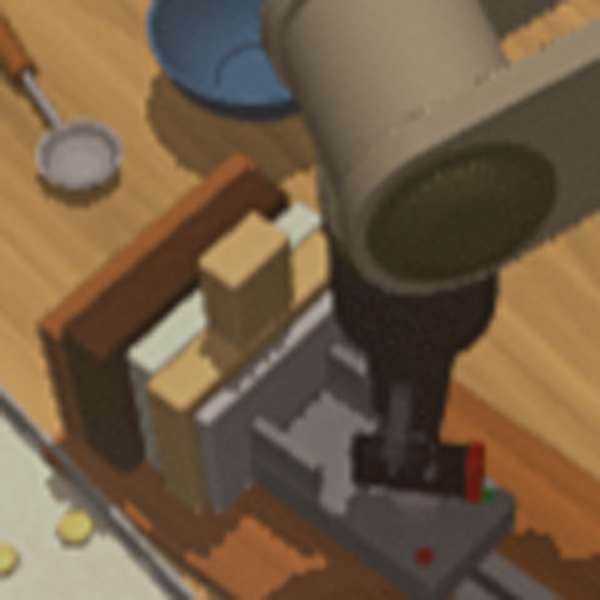

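View pics/t7.png

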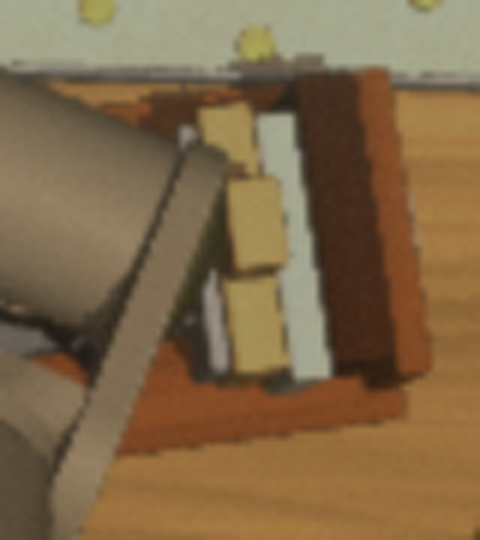

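Snug: motion stalls at rack y ≈ -9.5 (travel ≈ 0.174) with 17 N, and both views show no gaps. Now turn the knob clockwise.

>>> {"name": "carry_out", "arguments": {
  "targets": [
    [[1,0,0,0,0,0,-3],[1,0,0,0,0,0,-8],[1,0,0,0,0,0,-13],[1,0,0,0,0,0,-18],[1,0,0,0,0,0,-23],[1,0,0,0,0,0,-28],[1,0,0,0,0,0,-33],[1,0,0,0,0,0,-38],[1,0,0,0,0,0,-43],[1,0,0,0,0,0,-48],[1,0,0,0,0,0,-53],[1,0,0,0,0,0,-57],[1,0,0,0,0,0,-61],[1,0,0,0,0,0,-65],[1,0,0,0,0,0,-65],[1,0,0,0,0,0,-65]]
  ]
}}

```text
time_s: 16.3
position: [0.5816, -0.0988, 0.0853]
tool_rot: [[-0.414, 0.001, 0.91], [-0.91, 0.005, -0.414], [-0.005, -1.0, -0.001]]
ft_force: [2.5, 16.6, 10.5]
grip_width: 0.0133
```

```bash
python3 - <<'E'
from h import *
o=env.observe();print(o["position"],o["ft_force"],o["wrist_torque"],o["grip_width"],o["time_s"]);R=np.array(o["tool_rot"]);print("x-axis world deg",np.degrees(np.arctan2(R[1,2],R[0,2]))+90)
E
```

```text
[ 0.58160234 -0.09882931  0.0853322 ] [ 2.50995988 16.60478674 10.54701282] [ 2.89400687 -0.43747753 -0.12770907] 0.01329086585409875 16.3
x-axis world deg 65.53686670760963
```

>>> {"name": "carry_out", "arguments": {
  "targets": [
    [[1,0,0,0,0,0,-3],[1,0,0,0,0,0,-6],[1,0,0,0,0,0,-8],[1,0,0,0,0,0,-10],[1,0,0,0,0,0,-10],[1,0,0,0,0,0,-10]]
  ]
}}

```text
time_s: 16.8
position: [0.5816, -0.0988, 0.0854]
tool_rot: [[-0.564, 0.001, 0.826], [-0.826, 0.005, -0.564], [-0.005, -1.0, -0.002]]
ft_force: [2.6, 16.6, 10.9]
grip_width: 0.0131
```

```bash
python3 - <<'E'
from h import *
o=env.observe();print(o["position"],o["ft_force"],o["wrist_torque"],o["grip_width"],o["time_s"]);R=np.array(o["tool_rot"]);print("x-axis world deg",np.degrees(np.arctan2(R[1,2],R[0,2]))+90)
E
```

```text
[ 0.58155586 -0.098825    0.08535575] [ 2.61039901 16.64502957 10.88665189] [ 2.87606395 -0.46291756  0.81100516] 0.013119122736178731 16.8
x-axis world deg 55.65494718985331
```

Torque jumped to 0.81 N m at 55.7° (expected end stop 59°), so the knob is at its stop. Relax the push, release, rise and look.

>>> {"name": "carry_out", "arguments": {
  "targets": [
    [[1,-0.2,1.3,0,0,0,0],[1,-0.4,2.5,0,0,0,0],[0.7,-0.4,2.5,0,0,0,0],[0.45,-0.4,2.5,0,0,0,0],[0.45,-0.4,2.5,0,0,0,0],[0.45,-0.4,2.5,0,0,0,0],[0.45,-0.4,2.5,0,0,0,0],[0.45,-0.4,2.5,0,0,0,0],[0.45,-0.4,2.5,10,0,0,0],[0.45,-0.4,2.5,30,0,0,0],[0.45,-0.4,2.5,55,0,0,0],[0.45,-0.4,2.5,85,0,0,0],[0.45,-0.4,2.5,115,0,0,0],[0.45,-10,20,140,0,0,0],[0.45,-25,50,155,0,0,0],[0.45,-40,80,160,0,0,0],[0.45,-55,110,160,0,0,0],[0.45,-70,130,160,0,0,0],[0.45,-75,140,160,0,0,0],[0.45,-75,140,160,0,0,0]]
  ]
}}

```text
time_s: 18.47
position: [0.5055, 0.0394, 0.2454]
tool_rot: [[-0.564, 0.001, 0.826], [-0.826, 0.0, -0.564], [-0.001, -1.0, 0.001]]
ft_force: [-0.0, -0.4, 0.6]
grip_width: 0.0468
```

>>> {"name": "carry_out", "arguments": {
  "targets": [
    [[0.45,-20,15,0,0,0,6],[0.45,-45,40,0,0,0,13],[0.45,-70,65,0,0,0,20],[0.45,-90,85,0,0,0,27],[0.45,-105,100,0,0,0,34],[0.45,-110,110,0,0,0,40],[0.45,-110,110,0,0,0,40],[0.45,-110,110,0,0,0,40]]
  ]
}}

```text
time_s: 19.13
position: [0.3973, 0.1473, 0.2446]
tool_rot: [[0.093, 0.001, 0.996], [-0.996, -0.0, 0.093], [0.0, -1.0, 0.001]]
ft_force: [-0.3, 0.2, -0.6]
grip_width: 0.0468
```

```bash
python3 - <<'E'
from h import *
s=Cam("scene");t=Cam("top");cv2.imwrite("pics/s8f.png",s.img);
crop(s,165,110,315,260,4,"pics/s8.png");crop(t,190,140,350,235,5,"pics/t8.png")
o=env.observe();print(o["position"],o["ft_force"],o["time_s"])
E
```

```text
[0.39740366 0.14686723 0.24433065] [-0.169586    0.07422237  0.35222584] 19.2333
```

View pics/s8.png

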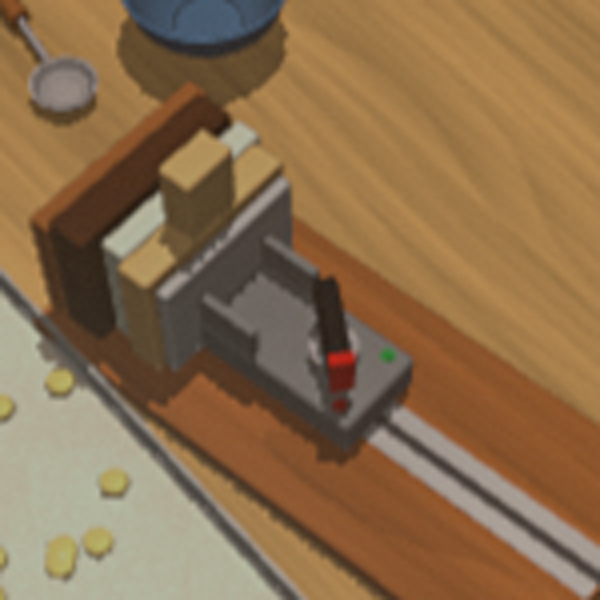

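View pics/t8.png

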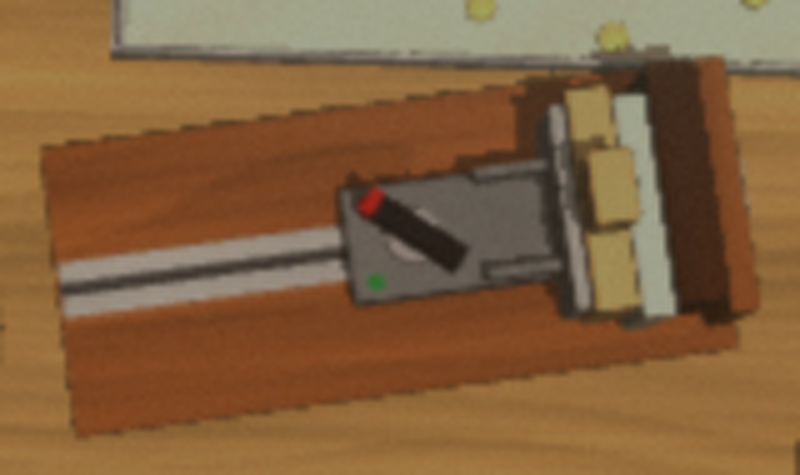

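View pics/s8f.png

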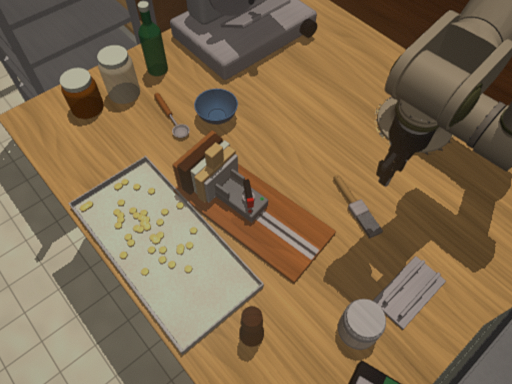

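```bash
python3 - <<'E'
from h import *
t=Cam("top")
T=lambda u,v,z:t.onz(190+u/5-.4,140+v/5-.4,z)*1e3
a=np.radians(9.3);O=np.array([580,-89.5]);X=np.array([np.cos(a),np.sin(a)]);Y=np.array([-np.sin(a),np.cos(a)])
r=lambda p:np.round([(p[:2]-O)@X,(p[:2]-O)@Y],1)
A,B=T(372,200,.097),T(455,262,.097);d=A-B
print("knob",r((A+B)/2),np.degrees(np.arctan2(d[1],d[0]))-9.3, "tight=49.8")
for n,p,q,z in(("stop",(556,106),(583,312),.105),("white",(631,96),(659,316),.115),("dark",(674,62),(706,312),.125),("bodytop",(589,88),(614,308),.115)):
    P,Q=T(*p,z),T(*q,z);e=P-Q;print(n,r((P+Q)/2),np.linalg.norm(e),np.degrees(np.arctan2(e[1],e[0]))-9.3)
E
```

```text
knob [-2.6 -6. ] 45.30678445379991 tight=49.8
stop [ -2.6 -96.6] 120.53441808468597 -0.8114108414344035
white [  -7.7 -138.5] 127.70259679571635 -1.1956486083184643
dark [  -1.4 -164. ] 144.23775563791503 -1.261974955439232
bodytop [   0.2 -114.5] 127.6265457182648 -1.865896732740989
```

The final measurements are consistent with a snug stack and a tight knob. Handing in.

```bash
python3 - <<'E'
from rig import env
print(env.observe()["time_s"]);print(env.close_job())
E
```

```text
19.2833
the job is handed in; nothing more can be done
None
```

The job was handed in at 19.3 s. I gripped the paddle by its handle and lowered it to contact in the rack, between the white board and the stop. It made contact at TCP height 144.5 mm, as predicted, with a force change of about 8 N. I then slid the stop by its knob until it stalled at about 17 N. With that push held, I turned the knob clockwise until the torque jumped to 0.8 N m, then released it and moved clear.

**Position:** the arm put the knob at a stop travel of about 174.5 mm, against 174 mm expected.

**Boards:** the last top and scene pictures show the paddle upright, no visible gaps between the boards, and all boards within about 1–2° of square. Their positions in the top view came out 1–2.5 mm further from the wall than ideal. I put that down to calibration and pixel reading.

**Knob:** its red end sits over the red dot. The picture gave about 45° for the bar, against 49.8° for fully tight, and the gripper read about 46°. Both are past the stop, probably from slight slip in the grip and pixel error.

**Bystanders:** the tin, bowl and mill look unmoved in the final scene picture; I checked this by eye only.

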